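# Draw the sole tray out of the press with the latching pull rod

### The job

Draw the steel pull rod fully out of its grey holder, lay it flat on the bench and let go. Then take it again so that the hand stays clear of the yellow guard, and push the hook onto the pin of the press tray, fully home, until the orange sprung latch snaps shut behind the pin. Pull the tray of soles out to its stop and leave the rod lying there hooked on and latched, without disturbing the can, the wooden hand buffer or the cup.

Things in the scene. Friction and masses are not known exactly. Their poses are not given: they have to be found in the camera images.
- rod: loose steel pull rod with red handle, 0.3 kg, lies level on the bench. Origin: on its underside (bench level), below where the pin's axis sits when the hook is fully home. +x points out of the hook's mouth, -x to the handle, z up. Length x +48 (prong tips) to -170 mm (tail). At the start handle and bar are in the holder; only hook and neck stick out
- hook_tips (a point): point midway between the hook's prong tips, rod x=+48, z=18 mm. The fork plate is 54 mm wide, z 13 to 23, x -22 to +48 mm. Throat: back wall at x=-8; inner faces at y=-11 and at y=+11 (y=+17 beyond x=6); tips flared outward as a lead-in
- rod_neck (a point): middle of the rod's steel neck, at rod x=-47, y=0, z=18 mm: the place to grip while the rod is in the holder, fingers closing along rod y. Neck: x -70 to -20, 24 mm wide, z 0 to 24 mm. A thin bar (14 mm wide, z 7 to 21) joins it to the handle
- rod_handle (a point): middle of the red handle, at rod x=-137.5, y=0, z=22 mm: the place to grip for hooking and pulling, fingers closing along rod y. Handle: x -170 to -105, 24 mm wide, z 0 to 34 mm
- latch (a joint): orange sprung latch across the hook's mouth. 0 = shut (as at the start), grows to 1.45 rad swinging inward, to the throat's back; it cannot swing outward. About 3 N on it opens it, 6 N wide open; it springs shut. The pin must come within 4 mm of the throat's back for it to shut behind; the pin then has 21 mm of play before it bears on the shut latch, by which the rod pulls the tray
- latch_hinge (a point): the latch's hinge axis, at rod x=+32, y=+16, z=18 mm. Shut, the latch lies along rod y from the hinge to y=-7 mm and is 5 mm thick (rod x 29.5 to 34.5), z 13.5 to 22.5 mm
- pin (a point): axis of the tray's upright pin (16 mm diameter), 18 mm above the bench = mid-height of the fork of a rod lying on the bench. It stands on the tray's tongue (top 10 mm above the bench, ends 14 mm before the pin axis), which the fork clears by 3 mm. Its red disc head (32 mm diameter, 30 to 35 mm above the bench) stops a hook being dropped over it. Moves with the tray
- tray (a joint): slide of the press tray (aluminium plate with two black soles): 0 = fully in against its rear stop, as at the start; grows as it is drawn out along the press's -x, up to its stop at 0.14 m. Drag about 4 N; it stays where it is left
- press: fixed green sole press, 294 mm wide, 217 mm high. Origin: on the bench below the pin's place when the tray is in. Front faces its own -x; z up. The rod must point along the press's +x to go on the pin; the tray is pulled out along -x. The green body begins at x=+45 mm; before it stands the yellow guard
- guard_bar (a point): middle of the yellow guard's front bar, at press x=-73, 67 mm up: 12 mm deep, 10 mm high, underside 62 mm above the bench. 6 mm rods run back from it over the pin. Below it is open between side plates 256 mm apart. Fingers cannot follow the hook in: with the hook home, the red handle's middle is 64 mm in front of this bar
- holder: fixed grey sleeve for the rod, 111 mm long, 48 mm wide, 50 mm high; inside 36 mm wide, 44 mm high, no floor. Origin: on the bench at the centre of its open mouth; +x points out of the mouth, the way the rod is drawn out (about 100 mm until the tail is clear)
- holder_in (a point): point inside the sleeve, 60 mm in from the mouth, 22 mm above the bench
- can: bystander: can, 66 mm diameter, 85 mm high, origin under its centre
- buffer: bystander: wooden hand buffer with round knob, 54 mm diameter, 84 mm high, origin under its centre
- cup: bystander: white plastic cup, 76 mm diameter, 70 mm high, origin under its centre

How it is judged (in metres and radians):
On the way, in this order (a step that is already met when the one before it is completed fails the run):
1. the rod is fully out of the holder, lying flat on the bench and let go (horizontal distance between rod_handle and holder_in above 0.092 m and height (world z) of rod below 0.006 m and angle between rod's own z axis and vertical below 0.1 rad and linear speed of rod below 0.03 m/s and contact force between the fingers and rod below 0.2 N), for 0.2 s.
2. the hook is on the pin and its latch has shut behind it, the tray still in (x of pin in the frame of rod between -0.004 and 0.026 m and y of pin in the frame of rod between -0.009 and 0.011 m and z of pin in the frame of rod between 0.006 and 0.03 m and value of joint latch below 0.15 rad and value of joint tray below 0.08 m), for 0.2 s.
3. the tray is drawn out to its stop (within 20 mm) with the hook latched (x of pin in the frame of rod between -0.004 and 0.026 m and y of pin in the frame of rod between -0.009 and 0.011 m and z of pin in the frame of rod between 0.006 and 0.03 m and value of joint latch below 0.15 rad and value of joint tray above 0.12 m), for 0.2 s.
At the end, for the whole second after the job is handed in: the tray stands at least 120 mm out (stop at 140 mm); the pin is in the hook's throat (rod x -4 to 26 mm, y -9 to 11 mm, at the height of the hook) with the latch shut (under 0.15 rad); the rod is let go, lying level (tilt under 0.15 rad, less than 10 mm off the bench) and at rest (all of step 3 and linear speed of rod below 0.02 m/s and angle between rod's own z axis and vertical below 0.15 rad and height (world z) of rod below 0.01 m); the robot touches nothing.
It fails at once if the fingers strike the press (over 15 N) (contact force between the fingers and press above 15 N).
It fails at once if the can is pushed more than 30 mm from its place or tipped (distance of can from where it was at the start of the episode above 0.03 m or angle between can's own z axis and vertical above 0.4 rad).
It fails at once if the wooden hand buffer is pushed more than 30 mm from its place or tipped (distance of buffer from where it was at the start of the episode above 0.03 m or angle between buffer's own z axis and vertical above 0.4 rad).
It fails at once if the cup is pushed more than 30 mm from its place or tipped (distance of cup from where it was at the start of the episode above 0.03 m or angle between cup's own z axis and vertical above 0.4 rad).
It also fails if it takes over 64 s, if anything falls off the work surface, if the arm or the gripper's body presses on something with over 40 N, if the wrist force passes 120 N, or if a joint passes its speed limit or range.

### The arm

A 6-joint arm with a two-finger parallel gripper is mounted at the origin on the work surface. World frame = base frame: x ahead of the robot, y to its left, z up, the work surface at z = 0. Lengths are in m, angles in degrees, forces in N, time in s.
With the tool pointing down it reaches from about 0.4 to 0.825 m from the base axis. Payload 7 kg.
Tool frame: the origin (TCP) lies midway between the tips of the shut fingers; the grasp point (between the pads) lies 19 mm behind it; z points along the fingers, y is the line along which they close (so a half turn about z gives the same grasp; the last joint's range is limited). The gripper opens to 88 mm and grips with 3 to 60 N. Pads are 19 mm wide; open, the fingers measure 130 mm over their backs; the gripper's body (78 mm by 193 mm) begins 47 mm behind the grasp point.
Start: joints at [85.548, 20.546, 0.682, 0, -70.136, -16.507], TCP at [0.241, 0.63, 0.227] pointing down, gripper open.
Joint ranges: [-176.03, 176.03], [-82.01, 121.73], [-58.28, 71.71], [-173.87, 95.51], [-174.79, -0.11], [-173.66, 173.66]. Speed limits (degrees/s): [136.94, 136.94, 172.46, 180, 180, 180].

### API

Orientations are given as a 3x3 rotation matrix whose columns are the frame's x, y, z axes.
In Python, from rig import robot, jaws, solver, imaging, order, nets gives the robot as it stands. Calls block until the motion is done:
- robot.goto(position, orientation): joint-space move of the TCP to a pose.
- robot.servo_line(position, ori=None, speed=0.15): straight line of the TCP; ori=None keeps the orientation; speed is the mean speed in m/s.
- robot.movej(angles): joint-space move.
- jaws.move_gripper(opening): opening from 0.0 (shut) to 1.0 (fully open); the grip force is fixed at half the most; returns when the fingers have stopped.
- robot.dwell(seconds).
- solver.ik(position, orientation): joint angles nearest the present ones, or None.
- robot.get_state(): the state.
- imaging.grab_frame(name): name is "side" or "top" or "wrist"; returns (picture, depth): 420x560x3 uint8, red, green, blue; 420x560 float32, m along the optical axis (not along the pixel's ray), 0 where there is no reading.
- imaging.camera_info(name): a dict with "vfov" (degrees; the focal length in pixels is half the picture's height over the tangent of half this angle, whatever the lens; pixels are square), "cx", "cy" (the principal point, pixels), "view" (4x4, takes a point from world to camera coordinates); the wrist camera has in their place "T_tool_cam" (4x4, takes a point from camera to tool coordinates, whose origin is the TCP and whose axes are the flange's). Camera axes: x right, y down, z forward; pixel columns grow to the right and rows downward; lengths in m; the calibration is good to about 2 mm. A picture is of the moment at which its call begins: read the wrist's pose just before it. camera_info takes no time and is no camera call.
A pose or a line that the arm cannot do raises robot.Unreachable and nothing moves.
- order.job_done(): hands the job in; it is judged then, once.
Trained networks look in the newest picture that a camera, given by its name, has taken for a name from the list of things; names that differ only in an ending like _2 or _b are one class to them, and where a whole thing is asked for, a point or a joint stands for the part that bears it (a point fixed in the world has none). Each returns a list of dicts, best first, with "p" (0 to 1); they miss things now and then, are a little off and sometimes report something else, mostly with a low value. They report only what shows in the picture. A call takes as long as a camera call.
- nets.search_frame(camera, label): "bbox" ([centre column, centre row, width, height] in pixels, round what is visible of it).
- nets.landmark_of(camera, label): "pixel" ([column, row] in pixels: a listed point, or the origin of a listed thing).
The state is a dict: "t": time; "qpos": joint angles; "qvel": joint speeds; "effort": joint torques, N m; "position": TCP position; "tcp_rot": TCP orientation; "force": force on the tool from outside, world axes, zero at the start; "ft_torque": the same for the moment, N m; "grip_width": opening from 0.0 (shut) to 1.0 (fully open); "finger_force": force on a finger pad.
Only numpy, scipy, OpenCV 4.12 (cv2) and the standard library are available. Lean on these libraries where they do the work, as an engineer would, in place of code of your own. Each camera call takes 0.05 s, during which the arm holds its last target. There are 200 camera calls.

## Working session

There is one attempt and no reset: what is moved stays moved. The work goes in short steps, each a Python script; the robot and the scene stay as the last script left them, time stands still between calls to the robot, and variables do not carry over. Pictures are saved under pics/ and viewed, at most 10 in all, crops included, and the job is handed in when it is done.

```bash
ls; mkdir -p pics; cat > h.py <<'E'
import numpy as np, cv2
from rig import robot, jaws, solver, imaging, order, nets
def cam(n, st=None):
    i=imaging.camera_info(n); f=210/np.tan(np.radians(i["vfov"])/2)
    if n=="wrist":
        st=st or robot.get_state(); T=np.eye(4); T[:3,:3]=st["tcp_rot"]; T[:3,3]=st["position"]
        V=T@np.array(i["T_tool_cam"])
    else: V=np.linalg.inv(np.array(i["view"]))
    return f,i["cx"],i["cy"],V
def ray(c,px):
    f,cx,cy,V=c; d=V[:3,:3]@np.array([(px[0]-cx)/f,(px[1]-cy)/f,1.]); return V[:3,3],d
def atz(c,px,z):
    o,d=ray(c,px); return o+d*(z-o[2])/d[2]
def atd(c,px,dep):
    o,d=ray(c,px); return o+d*dep
def tri(rs):
    A=np.zeros((3,3));b=np.zeros(3)
    for o,d in rs:
        d=d/np.linalg.norm(d);P=np.eye(3)-np.outer(d,d);A+=P;b+=P@o
    p=np.linalg.solve(A,b); return p,[np.linalg.norm(np.cross(p-o,d/np.linalg.norm(d))) for o,d in rs]
def proj(c,p):
    f,cx,cy,V=c; q=np.linalg.inv(V)@np.append(p,1); return np.array([cx+f*q[0]/q[2],cy+f*q[1]/q[2]])
def save(n,im): cv2.imwrite("pics/"+n+".png",im[:,:,::-1])
E
python3 - <<'E'
from h import *
np.set_printoptions(precision=4,suppress=True)
print(robot.get_state())
C={}
for n in("side","top"):
    im,d=imaging.grab_frame(n); save(n+"0",im); np.save(n+"d",d); C[n]=cam(n); print(n,imaging.camera_info(n))
R={}
for l in["rod","hook_tips","rod_neck","latch_hinge","pin","press","guard_bar","holder","can","buffer","cup"]:
    for n in C:
        r=nets.landmark_of(n,l)[:2]; R[l,n]=r; print(l,n,[(np.round(x["pixel"],1),round(x["p"],2)) for x in r])
    if R[l,"side"] and R[l,"top"]: print("  ",*tri([ray(C[n],R[l,n][0]["pixel"]) for n in C]))
E
```

```text
pics
rig.py
{'t': 0.0, 'qpos': array([ 85.5506,  20.5921,   0.6374,  -0.0197, -70.136 , -16.5065]), 'qvel': array([-0.1027,  0.066 ,  0.0641, -0.0654, -0.0428, -0.0225]), 'effort': array([ -0.0024, -58.2719,  29.306 ,   6.997 ,   0.007 ,  -0.0002]), 'position': array([0.2413, 0.6299, 0.2256]), 'tcp_rot': array([[ 0.9338, -0.3578, -0.0004],
       [-0.3578, -0.9338, -0.0016],
       [ 0.0001,  0.0016, -1.    ]]), 'force': array([ 0.5714,  0.3618, -0.4458]), 'ft_torque': array([-0.0097, -0.0073, -0.0064]), 'finger_force': 0.0, 'grip_width': 0.9978667909134065}
side {'vfov': 53.45554797303464, 'cx': 281.80709803298794, 'cy': 208.20039819448198, 'view': array([[-0.9837, -0.1791,  0.015 ,  0.6096],
       [-0.1158,  0.5678, -0.815 ,  0.067 ],
       [ 0.1374, -0.8034, -0.5793,  0.8148],
       [ 0.    ,  0.    ,  0.    ,  1.    ]])}
top {'vfov': 50.96904464898468, 'cx': 280.62814619519486, 'cy': 209.2700694364563, 'view': array([[-0.1033, -0.9947, -0.0009,  0.1519],
       [-0.9745,  0.1013, -0.2002,  0.5983],
       [ 0.1992, -0.0198, -0.9798,  0.7736],
       [ 0.    ,  0.    ,  0.    ,
[... 1563 characters left out ...]
324.6]), 0.92)]
holder top [(array([187.2, 292.3]), 0.68)]
   [ 0.4779  0.2889 -0.0084] [np.float64(0.0006478770118498042), np.float64(0.0006478770118498959)]
can side [(array([204.4, 232.9]), 0.95)]
can top [(array([264.4, 154.3]), 0.72)]
   [ 0.752   0.1104 -0.0104] [np.float64(0.005124893070675608), np.float64(0.005124893070675788)]
buffer side [(array([189.1, 260. ]), 0.94)]
buffer top [(array([215.6, 155.5]), 0.7)]
   [0.7488 0.2103 0.0086] [np.float64(0.0007657490956645794), np.float64(0.0007657490956644043)]
cup side [(array([217.1, 203.2]), 0.74)]
cup top [(array([313.7, 138.3]), 0.57)]
   [ 0.7682  0.0017 -0.011 ] [np.float64(0.003119202337346554), np.float64(0.0031192023373465866)]
```

View pics/top0.png

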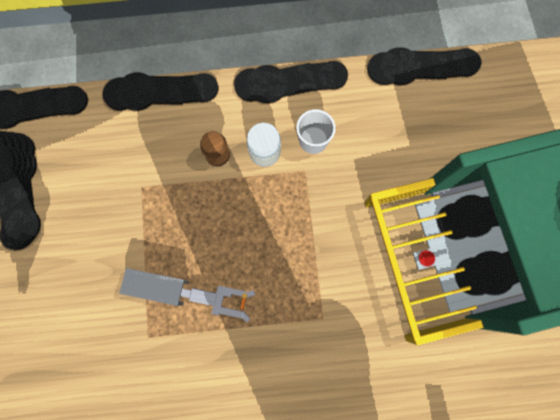

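View pics/side0.png

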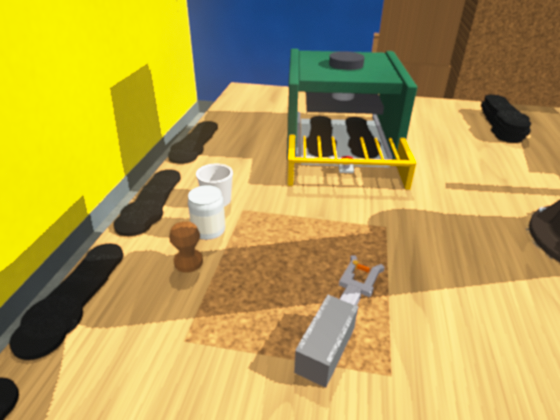

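The top view shows the red pin head at (427,258), the guard bar running (376,197) to (418,340), and the hook at (235,300) with its neck at (200,297) and the holder left of it. The side view agrees. The can, buffer and cup stand well away. Next I take close views with the wrist camera.

```bash
python3 - <<'E'
from h import *
np.set_printoptions(precision=4,suppress=True)
i=imaging.camera_info("wrist");T=np.array(i["T_tool_cam"]);print(T,i["vfov"])
def Rz(a):
    c,s=np.cos(a),np.sin(a); return np.array([[c,s,0],[s,-c,0],[0,0,-1.]])
def look(yaw,xy,z):   # tcp so the optical axis hits xy at bench
    R=Rz(yaw); o=R@T[:3,3]; d=R@T[:3,2]; p=np.array([*xy,0.02])
    tz=z; k=(p[2]-(tz+o[2]))/d[2]; q=p-k*d-o; return q,R
D={}
for grp,xy,labs,yaw in[("rod",(.455,.22),["rod","hook_tips","rod_neck","latch_hinge","holder"],-105),("pin",(.49,-.14),["pin","guard_bar","press"],-83)]:
    for k,off in enumerate([(0,0.04),(0,-.04)]):
        for yy in (yaw,):
            q,R=look(np.radians(yy),np.array(xy)+[0,0],0.25); q=q+[*off,0]
            try: robot.goto(q,R)
            except Exception as e: print(grp,k,repr(e),q); continue
            robot.dwell(.3); st=robot.get_state(); im,d=imaging.grab_frame("wrist"); c=cam("wrist",st); save(f"w_{grp}{k}",im); np.savez(f"w_{grp}{k}",im=im,d=d,pos=st["position"],rot=st["tcp_rot"])
            for l in labs:
                r=nets.landmark_of("wrist",l)
                if r: D.setdefault(l,[]).append(ray(c,r[0]["pixel"])); p=np.round(r[0]["pixel"]).astype(int); print(l,k,r[0]["pixel"],r[0]["p"], "depth pt",atd(c,r[0]["pixel"],d[min(max(p[1],0),419),min(max(p[0],0),559)]))
for l in D:
    if len(D[l])>1: print(l,*tri(D[l]))
print(robot.get_state()["qpos"],robot.get_state()["t"])
E
```

```text
[[-0.0003 -0.9602 -0.2794  0.0757]
 [ 1.     -0.0002 -0.0006  0.0002]
 [ 0.0005 -0.2794  0.9602 -0.1588]
 [ 0.      0.      0.      1.    ]] 68.48113798291944
rod 0 [273.7, 163.1] 0.56 depth pt [0.4486 0.2101 0.0019]
hook_tips 0 [271.7, 128.4] 0.81 depth pt [0.4394 0.1664 0.0018]
rod_neck 0 [269.2, 203.7] 0.65 depth pt [0.467  0.2567 0.0232]
latch_hinge 0 [260.4, 141.4] 0.8 depth pt [0.4559 0.1768 0.0263]
holder 0 [269.6, 223.3] 0.93 depth pt [0.4739 0.2834 0.0218]
rod 1 [287.7, 219.3] 0.66 depth pt [0.4507 0.2117 0.0004]
hook_tips 1 [290.3, 191.6] 0.88 depth pt [0.4372 0.174  0.0001]
rod_neck 1 [282.4, 254.9] 0.8 depth pt [0.469  0.2513 0.0245]
latch_hinge 1 [277.7, 203.5] 0.69 depth pt [0.4581 0.1855 0.0017]
holder 1 [288.4, 189.0] 0.69 depth pt [0.4388 0.1698 0.0002]
pin 0 [285.2, 142.2] 0.9 depth pt [ 0.4926 -0.18    0.0352]
press 0 [281.9, 138.1] 0.86 depth pt [ 0.4971 -0.1843  0.0359]
pin 1 [276.5, 204.2] 0.94 depth pt [ 0.4937 -0.1822  0.0348]
guard_bar 1 [277.5, 273.3] 0.65 depth pt [ 0.4988 -0.2476  0.3288]
press 1 [273.0, 201.6] 0.65 depth pt [ 0.4985 -0.1855  0.0364]
rod [0.4493 0.2093 0.0075] [np.float64(0.0009708735199122502), np.float64(0.0009708735199122541)]
hook_tips [0.4372 0.1651 0.0359] [np.float64(0.0009824969429138412), np.float64(0.0009824969429138093)]
rod_neck [ 0.4708  0.2634 -0.0015] [np.float64(0.0011551163028340205), np.float64(0.0011551163028339188)]
latch_hinge [0.4554 0.1762 0.0348] [np.float64(0.00011745899235153712), np.float64(0.00011745899235170107)]
holder [ 0.3929 -0.01    0.8227] [np.float64(0.02684542580125543), np.float64(0.02684542580125526)]
pin [ 0.4928 -0.1791  0.0244] [np.float64(0.0005465885608949953), np.float64(0.0005465885608950528)]
press [ 0.4977 -0.184   0.0314] [np.float64(0.0006781393967534489), np.float64(0.0006781393967534191)]
[ -2.8615   6.9329 -14.2906  -0.0004 -68.7628   9.9044] 7.0
```

```bash
cat > cl.py <<'E'
from h import *
def cloud(im,d,c):
    f,cx,cy,V=c; v,u=np.mgrid[0:420,0:560]; P=np.stack([(u-cx)/f*d,(v-cy)/f*d,d],-1)@V[:3,:3].T+V[:3,3]; return P,cv2.cvtColor(im,cv2.COLOR_RGB2HSV)
def pca(p):
    m=p.mean(0); w,v=np.linalg.eigh(np.cov((p-m).T)); return m,v[:,-1],np.sqrt(w)
E
python3 - <<'E'
from cl import *
np.set_printoptions(precision=4,suppress=True)
for n in["rod0","rod1","pin0","pin1"]:
    a=np.load(f"w_{n}.npz"); c=cam("wrist",dict(position=a["pos"],tcp_rot=a["rot"])); P,H=cloud(a["im"],a["d"],c)
    ok=(a["d"]>.05)&(P[...,2]<.12)
    if "rod" in n:
        reg=ok&(P[...,0]>.38)&(P[...,0]<.55)
        ho=reg&(P[...,2]>.045)&(P[...,2]<.056)&(P[...,1]>.25)
        if ho.sum()>50:
            r=cv2.minAreaRect(P[ho][:,:2].astype(np.float32)*1000); print(n,"holder rect",r,"z",np.median(P[ho][:,2]))
        ne=reg&(P[...,2]>.012)&(P[...,2]<.032)&(P[...,1]>.12)&(P[...,1]<.285)
        r=cv2.minAreaRect(P[ne][:,:2].astype(np.float32)*1000); print(n,"rod rect",r,cv2.boxPoints(r).tolist())
        m,v,w=pca(P[ne&(P[...,1]>.242)&(P[...,1]<.275)][:,:2]);print("neck",m,np.degrees(np.arctan2(v[1],v[0])),w,np.median(P[ne&(P[...,1]>.242)&(P[...,1]<.275)][:,2]))
    else:
        red=ok&((H[...,0]<8)|(H[...,0]>172))&(H[...,1]>150)&(H[...,2]>80)&(P[...,2]>.025)&(P[...,2]<.045)
        q=P[red]; print(n,"pin head",red.sum(),(q.min(0)+q.max(0))/2,np.ptp(q,axis=0),np.median(q[:,2]))
        y=ok&(abs(H[...,0]-27)<8)&(H[...,1]>150)&(P[...,2]>.05)&(P[...,2]<.085)
        q=P[y]
        print("yellow",len(q),q.min(0),q.max(0))
        t=y&(P[...,2]>.069)&(P[...,1]>-.135)&(P[...,1]<-.08)
        if t.sum()>50: m,v,w=pca(P[t][:,:2]); print("bar",t.sum(),m,np.degrees(np.arctan2(v[1],v[0])),w,np.median(P[t][:,2]))
E
```

```text
rod0 holder rect ((493.4552001953125, 343.6055908203125), (112.46688079833984, 47.826622009277344), 72.69078063964844) z 0.05067809313173402
rod0 rod rect ((454.525146484375, 226.6582794189453), (133.18069458007812, 60.73210144042969), 76.18882751464844) [[409.1404113769531, 169.24227905273438], [468.1166076660156, 154.744140625], [499.9098815917969, 284.07427978515625], [440.9336853027344, 298.5724182128906]]
neck [0.4668 0.2582] 58.38923687368033 [0.0066 0.0104] 0.024654442482000105
rod1 holder rect ((488.04022216796875, 325.46453857421875), (45.880619049072266, 48.493709564208984), 74.0835189819336) z 0.05066639896629613
rod1 rod rect ((456.07220458984375, 219.94802856445312), (120.73455047607422, 60.9412727355957), 72.92730712890625) [[409.2214050292969, 171.18666076660156], [467.4772033691406, 153.2952423095703], [502.9230041503906, 268.70941162109375], [444.6672058105469, 286.600830078125]]
neck [0.4671 0.2584] 57.71254311274382 [0.0067 0.0105] 0.024591062784173334
pin0 pin head 524 [ 0.4938 -0.1781  0.0357] [0.0298 0.03   0.0044] 0.035648654953489706
yellow 3745 [ 0.3433 -0.2415  0.0671] [ 0.6289 -0.0829  0.0776]
bar 2399 [ 0.5061 -0.1089] -175.13079101358937 [0.0105 0.0895] 0.07250882360456223
pin1 pin head 450 [ 0.4944 -0.1783  0.0357] [0.03   0.0311 0.0046] 0.035704996547098106
yellow 1827 [ 0.3492 -0.2419  0.053 ] [ 0.633  -0.0974  0.0796]
bar 448 [ 0.489  -0.1183] 179.85249103337654 [0.0085 0.0641] 0.07189021669617066
```

View pics/w_rod0.png

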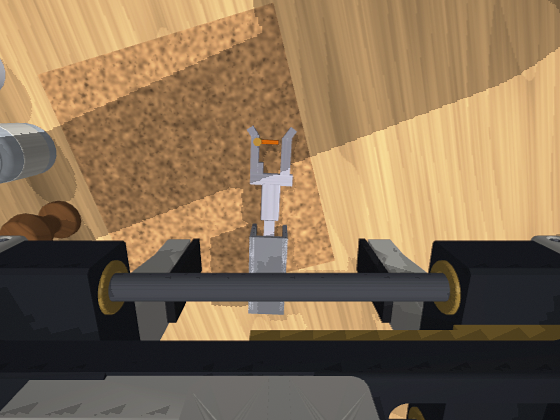

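View pics/w_pin0.png

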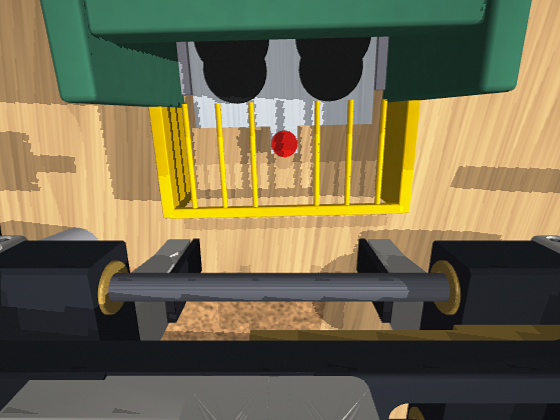

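The wrist views show the hook mouth at (272,130), the holder at (268,270), and the pin head at (285,144) between the guard rods. The guard bar runs from (165,217) to (408,211). Heights match the given sizes: holder 50.7 mm, neck 24.6 mm, pin head 35.7 mm. Next I fit the press yaw and draw out the rod.

```bash
cat >> cl.py <<'E'
def Rz(a):
    a=np.radians(a); c,s=np.cos(a),np.sin(a); return np.array([[c,s,0],[s,-c,0],[0,0,-1.]])
def u(a): a=np.radians(a); return np.array([np.cos(a),np.sin(a),0])
E
python3 - <<'E'
from cl import *
np.set_printoptions(precision=4,suppress=True)
a=np.load("w_pin0.npz"); c=cam("wrist",dict(position=a["pos"],tcp_rot=a["rot"])); H=cv2.cvtColor(a["im"],cv2.COLOR_RGB2HSV)
y=(abs(H[...,0]-27)<8)&(H[...,1]>150)&(H[...,2]>100); y[235:]=0
e=[]
for col in range(180,396,2):
    r=np.where(y[195:235,col])[0]
    if len(r): e.append(atz(c,(col,195+r.max()+.5),.065)[:2])
e=np.array(e,np.float32); l=cv2.fitLine(e,cv2.DIST_HUBER,0,.01,.01).ravel(); print("bar edge",l,len(e),"angle",np.degrees(np.arctan2(l[1],l[0])))
pin=np.array([.4941,-.1782]); n=np.array([l[1],-l[0]]); print("dist pin-edge",abs((l[2:]-pin)@n))
# draw
yaw=-107.2; R=Rz(yaw); neck=np.array([.4669,.2583,0]); z=.004
jaws.move_gripper(.8)
robot.goto(neck+[0,0,.12],R); robot.servo_line(neck+[0,0,z],R,.1)
print(robot.get_state()["position"],robot.get_state()["force"])
jaws.move_gripper(0.); s=robot.get_state(); print("grip",s["grip_width"]*88,s["finger_force"],s["force"])
p=neck+[0,0,z+.002]
robot.servo_line(p,R,.05); robot.servo_line(p+u(yaw)*.06,R,.06); print(robot.get_state()["force"])
robot.servo_line(p+u(yaw)*.125,R,.06); s=robot.get_state();print(s["force"],s["grip_width"]*88,s["position"],s["t"])
im,_=imaging.grab_frame("top"); save("top1",im[200:360,80:360].repeat(2,0).repeat(2,1))
E
```

```text
bar edge [ 0.9892  0.1463  0.4807 -0.0993] 108 angle 8.411912
dist pin-edge 0.08000897327769477
[0.4672 0.2586 0.0045] [-0.3211 -0.4739 -0.1155]
grip 23.875102783231966 29.975787699222565 [0.3614 0.266  0.6918]
[ 0.1711 -0.6164 -3.7524]
[-1.3463  0.1874 -3.7058] 23.776272808483053 [0.4302 0.1392 0.006 ] 14.1
```

View pics/top1.png

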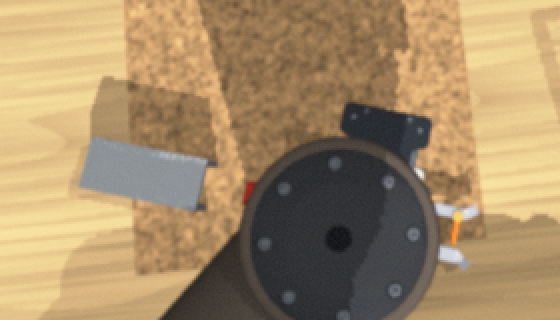

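The rod's red tail at (250,192) is clear of the holder mouth at (213,180). The press +x axis is at −81.6°, and the bar edge measures 80 mm from the pin against 79 mm expected. Next I lay the rod aligned in front of the press, let go and measure it.

```bash
python3 - <<'E'
from cl import *
np.set_printoptions(precision=4,suppress=True)
T=np.array(imaging.camera_info("wrist")["T_tool_cam"])
yaw=-81.6; R=Rz(yaw); pin=np.array([.4941,-.1782,0]); g=pin-u(yaw)*.215
s=robot.get_state()["position"]; robot.servo_line(s+[0,0,.025],None,.08)
robot.servo_line(g+[0,0,.031],R,.1); robot.servo_line(g+[0,0,.0055],R,.05)
robot.servo_line(g+[0,0,.0042],R,.02)
print(robot.get_state()["force"],robot.get_state()["position"]); jaws.move_gripper(.8); robot.dwell(.4); robot.servo_line(g+[0,0,.15],R,.15)
# view
D={}
for k,o in enumerate([-.13,-.07]):
    robot.servo_line(g+u(yaw)*o+[0,0,.22],R,.15); robot.dwell(.3); st=robot.get_state(); im,d=imaging.grab_frame("wrist"); c=cam("wrist",st); save(f"w_lay{k}",im); np.savez(f"w_lay{k}",im=im,d=d,pos=st["position"],rot=st["tcp_rot"])
    P,H=cloud(im,d,c); L=(P-pin)@np.stack([u(yaw),u(yaw+90),[0,0,1]],1)
    ok=(d>.05)&(L[...,2]<.06)&(abs(L[...,1])<.06)&(L[...,0]<-.09)&(L[...,0]>-.42)
    nz=ok&(L[...,2]>.01); x=L[nz]; print(k,"x",x[:,0].min(),x[:,0].max(),"zmax",x[:,2].max())
    tip=x[:,0].max()
    for nm,a,b in[("fork",-.07,0),("neck",-.112,-.075),("handle",-.212,-.157)]:
        m=nz&(L[...,0]>tip+a)&(L[...,0]<tip+b); q=L[m]
        if len(q)>30: print(nm,len(q),"y",np.percentile(q[:,1],[1,99]),"z",np.median(q[:,2]))
    red=ok&((H[...,0]<8)|(H[...,0]>172))&(H[...,1]>150)&(L[...,2]>.02); q=L[red]
    if len(q)>30:
        print("red",len(q),q.min(0),q.max(0),np.median(q[:,2]),"rect",cv2.minAreaRect((q[:,:2]*1000).astype(np.float32)))
    for l in["rod_handle","hook_tips","rod_neck","latch_hinge","rod"]:
        r=nets.landmark_of("wrist",l)
        if r: D.setdefault(l,[]).append(ray(c,r[0]["pixel"])); 
for l in D:
    if len(D[l])>1:
        p,e=tri(D[l]); print(l,p,e,"press",(p-pin)@np.stack([u(yaw),u(yaw+90),[0,0,1]],1))
print(robot.get_state()["t"])
E
```

```text
[-0.3311  0.4815 -3.0624] [0.4628 0.0345 0.0043]
0 x -0.3363649634086287 -0.1570611004371444 zmax 0.03717415979457167
fork 2258 y [-0.025   0.0264] z 0.024013691444995794
neck 513 y [-0.0099  0.0109] z 0.02188660709462592
handle 393 y [-0.0104  0.0123] z 0.034368252861489756
red 1226 [-0.3364 -0.0112  0.0295] [-0.2722  0.0123  0.0372] 0.03436298724842246 rect ((-304.2430725097656, 0.5602083206176758), (22.957298278808594, 64.12809753417969), 89.33993530273438)
1 x -0.33492199821834984 -0.115747026098789 zmax 0.03738137918791773
fork 2093 y [-0.0258  0.0288] z 0.023644509958458737
neck 767 y [-0.0111  0.0123] z 0.02461436832107572
handle 970 y [-0.0106  0.0129] z 0.03436200006856313
red 1094 [-0.3349 -0.0108  0.0218] [-0.271   0.0129  0.0374] 0.03436200006856313 rect ((-302.9668884277344, 1.1894340515136719), (63.97163772583008, 23.564687728881836), 0.37487345933914185)
rod_handle [0.4531 0.1225 0.0161] [np.float64(0.0004728718513259979), np.float64(0.00047287185132588433)] press [-0.3035  0.0034  0.0161]
rod_neck [0.4648 0.0354 0.0046] [np.float64(0.0011504044001741647), np.float64(0.001150404400174328)] press [-0.2156  0.0023  0.0046]
rod [ 0.4669 -0.0161 -0.0033] [np.float64(0.0001488026708726882), np.float64(0.0001488026708728425)] press [-0.1643 -0.0032 -0.0033]
22.1167
```

View pics/w_lay1.png

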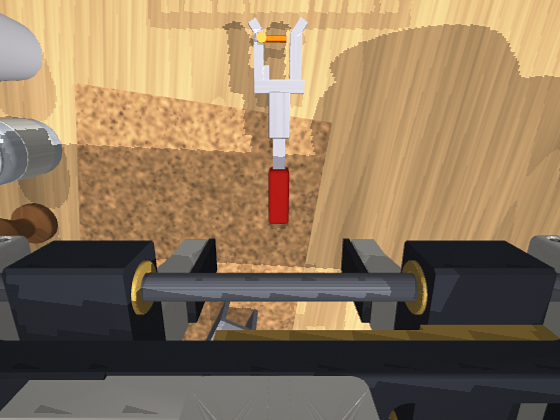

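The picture shows the rod flat and aligned, with the fork at (278,55) and the handle at (279,195). In the press frame the handle middle is at x = −303 mm, y ≈ 1 mm, tilted 0.4°, so the hook needs about 165 mm of travel. Next I grip the handle and push with force watching.

```bash
python3 - <<'E'
from cl import *
np.set_printoptions(precision=4,suppress=True)
yaw=-81.6; R=Rz(yaw); pin=np.array([.4941,-.1782,0]); U=u(yaw)
h=pin-U*.3033; z=np.array([0,0,.0045])
robot.servo_line(h+[0,0,.12],R,.2); robot.servo_line(h+z,R,.1); jaws.move_gripper(0.); s=robot.get_state(); print("grip",s["grip_width"]*88,s["finger_force"])
t=.11; robot.servo_line(h+U*t+z,R,.07); f0=robot.get_state()["force"]; print(f0@U,f0)
while t<.174:
    t+=.004 if t<.158 else .0015
    robot.servo_line(h+U*t+z,R,.05 if t<.158 else .03); s=robot.get_state(); f=(s["force"]-f0); print(round(t,4),np.round([f@U,f@u(yaw+90),f[2],(s["position"]-h)@U],4))
    if f@U<-14: break
im,d=imaging.grab_frame("top"); save("top2",im[180:340,300:500].repeat(3,0).repeat(3,1)); im,d=imaging.grab_frame("side"); save("side2",im[100:240,250:450].repeat(3,0).repeat(3,1))
print(s["t"])
E
```

```text
grip 24.184116781408893 29.999779164791107
1.9934974323245338 [ 1.4122 -1.8066  0.4515]
0.114 [-1.8809 -0.0221  0.3156  0.1141]
0.118 [-0.2584  0.2853 -0.5796  0.1183]
0.122 [ 1.1237 -0.0627 -0.0619  0.1224]
0.126 [-2.6083 -0.3881 -0.752   0.1261]
0.13 [-4.9806 -1.2596 -1.1044  0.1299]
0.134 [-5.0472 -1.7347 -0.5324  0.1339]
0.138 [-4.6878  1.1222 -2.2778  0.1379]
0.142 [-4.2525  2.23   -1.4669  0.142 ]
0.146 [-3.8211  2.5453 -2.3787  0.1461]
0.15 [-2.4338  1.4677 -1.9441  0.1501]
0.154 [ 1.9311  3.7489 -2.484   0.1544]
0.158 [ 0.7397  3.2751 -1.9182  0.1584]
0.1595 [-0.4659  2.2031  0.6461  0.1597]
0.161 [-5.0529 -1.6392  3.9297  0.1609]
0.1625 [-6.3552 -2.1877  4.4967  0.1624]
0.164 [-5.6886 -1.4858  5.3573  0.1639]
0.1655 [-6.4352 -1.7146  4.7964  0.1655]
0.167 [-10.6398  -2.3177   4.4702   0.1665]
0.1685 [-23.7319  -3.236    6.622    0.1668]
31.3917
```

View pics/side2.png

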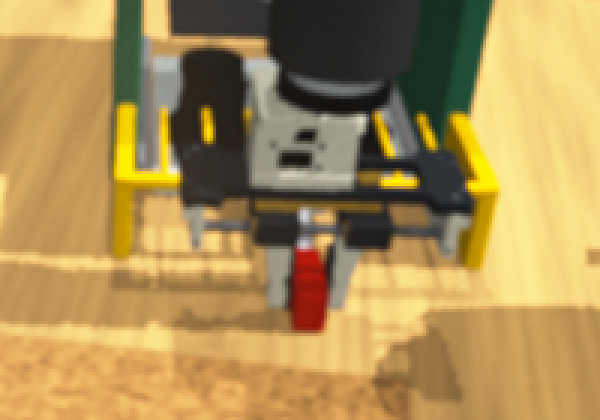

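The side view shows the hand around the red handle at (310,290), in front of the yellow bar. Contact went hard at 166.8 mm, as predicted for fully home. Next I relax and make a test pull: drag after about 21 mm of play means it latched.

```bash
python3 - <<'E'
from cl import *
np.set_printoptions(precision=4,suppress=True)
yaw=-81.6; R=Rz(yaw); pin=np.array([.4941,-.1782,0]); U=u(yaw)
h=pin-U*.3033; z=np.array([0,0,.0045])
robot.servo_line(h+U*.163+z,R,.03); robot.dwell(.4)
f0=robot.get_state()["force"]; print(f0@U)
for t in [.155,.15,.147,.144,.141,.138,.134,.13,.126]:
    robot.servo_line(h+U*t+z,R,.04); s=robot.get_state(); f=s["force"]-f0; print(t,np.round([f@U,f@u(yaw+90),f[2]],2))
robot.dwell(.3)
T=cam("top"); im,d=imaging.grab_frame("top"); save("top3",im[180:340,300:500].repeat(3,0).repeat(3,1))
for n in["top","wrist"]:
    im,d=imaging.grab_frame(n); c=cam(n)
    for l in["pin","latch_hinge"]:
        r=nets.landmark_of(n,l)
        if r: p=atz(c,r[0]["pixel"],.018); print(n,l,r[0]["p"],(p-pin)@U,(p-pin)@u(yaw+90))
print(robot.get_state()["t"])
E
```

```text
-4.062009814035115
0.155 [ 5.22  1.19 -0.92]
0.15 [ 5.12  0.29 -0.13]
0.147 [ 6.42  0.58 -0.9 ]
0.144 [ 6.46  1.03 -1.77]
0.141 [ 9.21  2.45 -0.81]
0.138 [10.35  1.21 -0.35]
0.134 [10.47  1.51 -0.6 ]
0.13 [ 9.28  1.11 -0.17]
0.126 [ 9.02  1.44 -0.84]
35.25
```

View pics/top3.png

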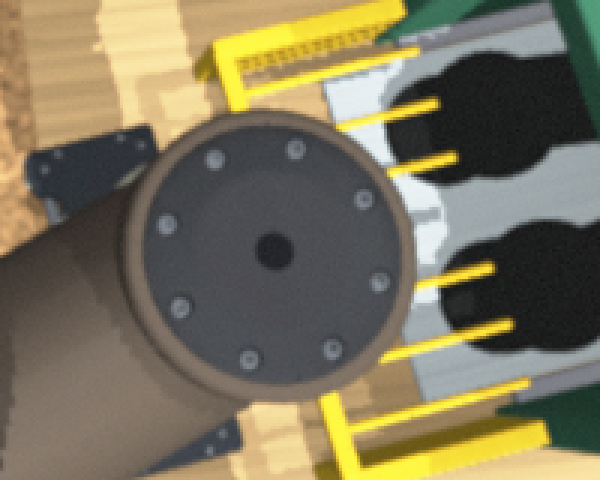

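The hand hides the hook at (275,250). The force, though, steps up by about 4 N at 141–144 mm, right after the 21 mm of play, so it is latched. Next I pull to the stop, release and look.

```bash
python3 - <<'E'
from cl import *
np.set_printoptions(precision=4,suppress=True)
yaw=-81.6; R=Rz(yaw); pin=np.array([.4941,-.1782,0]); U=u(yaw)
h=pin-U*.3033; z=np.array([0,0,.0045])
robot.servo_line(h+U*.02+z,R,.05); f0=robot.get_state()["force"]; print(f0@U,f0)
t=.02
while t>.007:
    t-=.002; robot.servo_line(h+U*t+z,R,.03); s=robot.get_state(); f=s["force"]-f0; print(round(t,3),f@U)
    if f@U>8: break
t+=.003; robot.servo_line(h+U*t+z,R,.03); robot.dwell(.3)
q=h+U*t
jaws.move_gripper(.8); robot.dwell(.2); robot.servo_line(q+[0,0,.14],R,.12)
robot.servo_line(q+U*.02+[0,0,.2],R,.12); robot.dwell(.3)
st=robot.get_state(); im,d=imaging.grab_frame("wrist"); c=cam("wrist",st); save("w_end",im)
P,H=cloud(im,d,c); L=(P-pin)@np.stack([U,u(yaw+90),[0,0,1]],1)
red=(d>.05)&((H[...,0]<8)|(H[...,0]>172))&(H[...,1]>150)&(L[...,2]>.02)&(L[...,2]<.05)
for nm,m in[("pin",red&(L[...,0]>-.2)),("handle",red&(L[...,0]<-.2))]:
    x=L[m]; print(nm,len(x),(x.min(0)+x.max(0))/2 if len(x) else "",np.ptp(x,axis=0) if len(x) else "")
for l in["pin","latch_hinge","rod_handle"]:
    r=nets.landmark_of("wrist",l)
    if r: p=atz(c,r[0]["pixel"],.018); print(l,r[0],(p-pin)@U)
print(st["t"])
E
```

```text
10.34156741251975 [ 3.3122 -9.9646  9.5375]
0.018 0.6191249808040347
0.016 0.10679447325517982
0.014 -0.3774871639668092
0.012 0.11905719257896495
0.01 0.41652091195817365
0.008 0.5169752022821947
0.006 1.2701483526049824
pin 929 [-0.1369  0.      0.0351] [0.031  0.0296 0.0072]
handle 1232 [-0.294   0.0001  0.0286] [0.0651 0.0236 0.0164]
pin {'pixel': [279.2, 48.9], 'p': 0.62} -0.13620941055835223
latch_hinge {'pixel': [264.4, 36.5], 'p': 0.83} -0.1250251498413574
rod_handle {'pixel': [280.9, 197.8], 'p': 0.68} -0.29084417115613836
43.2083
```

View pics/w_end.png

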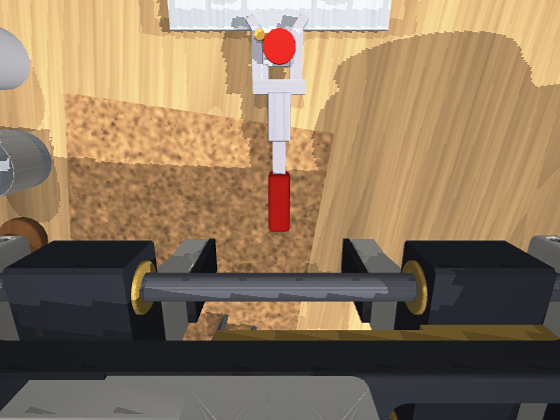

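The pin head at (279,46) sits in the hook. The tray is about 137 mm out, the pin is at rod x ≈ 20 mm, and the rod lies flat and free. Handing in.

```bash
python3 -c "
from rig import *
print(order.job_done())"
```

```text
the job is handed in; nothing more can be done
None
```

The job is handed in with no verdict returned: the rod is hooked on the pin and lies flat, let go and clear of the hand, with the tray about 137 mm out. That the latch shut is read from the drag after about 21 mm of play, because the pin head hides it in the picture; the hand kept well away from the can, buffer and cup.

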